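# Free the tube mixer and clip the tube in

## Task

Someone left a dropper bottle standing on the tube mixer, between its two spring clips. Stand the bottle upright in the low open tray, then take the capped tube from its rest and press it down into both clips, lying level and centred along its length (cap to either side), until the spring fingers snap around it.

Things in the scene. Friction and masses are not known exactly. Their poses are not given: they have to be found in the camera images.
- mixer: Tube mixer fixed to the worktop: grey housing 104 x 150 mm (its x by y), origin at the centre of its underside; the top of its aluminium platform is 26 mm above the worktop. On it stand two white plastic spring clips, 29 mm either side of the middle along its y axis, each 11 mm wide along y: 47 mm are free between them. A held tube lies along y.
- clip_lips (a point): Middle point between the two clips at the height of their lips, 83 mm above the worktop (lip tops at 85 mm). Each clip is a pair of upright spring fingers on low hinges, one either side of the tube. Their lips flare outward to lead the tube in: 39 mm apart across the mixer's x at the top, 24 mm at the throat 70 mm above the worktop.
- clip_seat (a point): Where the middle of the tube's axis lies when snapped home, on fixed saddles: centred between the clips, 58 mm above the worktop. Its y axis is the tube's direction, z is up. A tube merely laid on the lips stays about 22 mm higher; pressing it home takes about 10 N, then the fingers close around it.
- tube: Capped 50 ml conical tube, 116 mm long, 60 g or so: translucent barrel tapering from 31.5 mm diameter at the cap over 30 mm in the middle to 28.5 mm at its conical foot (16 mm long), screw cap 36 mm in diameter and 14 mm long. Origin at the tip of the foot, its z axis runs along the tube to the cap. It starts lying level on the rest.
- tube_mid (a point): Point on the tube's axis 57 mm from the tip of the foot, the middle to grip and to bring to clip_seat. Centred there, the clips hold the straight barrel, and cap and foot are clear of them. z axis along the tube to the cap.
- rest: Grey tube rest fixed to the worktop: foot plate 70 x 90 mm, 8 mm thick, with two V-shaped cheeks 10 mm thick centred 30 mm either side of its middle along its y axis (50 mm free between them, cheek tops 46 mm high). The tube lies along its y axis, its axis 45 mm above the worktop, tube_mid over the middle, cap towards +y; lift it straight up. Origin at the centre of the underside.
- dropper: Small clear bottle with a white cap, 32 mm in diameter and 75 mm tall, 60 g or so; the cap is 20 mm wide and takes the top 10 mm. Origin at the centre of its foot, z axis up. It starts standing upright on the mixer's platform between the two clips, its foot 26 mm above the worktop; about 7 mm are free between it and each clip, and both sides across the mixer's x axis are open.
- tray: Low open tray fixed to the worktop, 90 x 150 mm (its x by y), 26 mm high outside, floor about 2 mm and walls about 2 mm thick. Origin at the centre of its underside.
There are look-alikes about, which are no part of the job. Several things have the shape of the dropper; the one meant has the colours described above.

How it is judged:
By the outcome, as a careful person would: the job done as asked, in the order asked, and still so for the second after the job is handed in, with the robot touching nothing.
It also fails if it takes over 64 s, if anything falls off the work surface, if the arm or the gripper's body presses on something with over 40 N, if the wrist force passes 120 N, or if a joint passes its speed limit or range.

## Robot

A 7-joint arm with a two-finger parallel gripper is mounted at the origin on a cart in front of the work surface, level with it; the furniture and walls round the work are solid. World frame = base frame: x ahead of the robot, y to its left, z up, the work surface at z = 0. Lengths are in m, angles in degrees, forces in N, time in s.
With the tool pointing down it reaches from about 0.425 to 1.025 m from the base axis. Payload 9.4 kg.
Tool frame: the origin (TCP) lies at the centre of the arm's flange, where the gripper is bolted on; the fingertips stand 186 mm ahead of it and the grasp point (between the pads) lies 167 mm ahead of it (robot.finger_overhang is the distance from the TCP to the fingertips, in m); x points along the fingers, y is the direction in which the jaws open and shut, and the axes are right-handed (so a half turn about x gives the same grasp; the last joint's range is limited). The gripper opens to 93 mm and grips with 3 to 60 N. Pads are 15 mm wide; open, the fingers measure 128 mm over their backs; the gripper's body (75 mm by 188 mm) begins 65 mm behind the grasp point.
Start: joints at [65.793, 34.337, -0.143, 91.639, 0.103, 54.024, -4.572], TCP at [0.246, -0.682, 0.405] pointing down, gripper open.
Joint ranges: [-147.43, 147.43], [-19.82, 112.94], [-74.19, 73.91], [6.32, 146.72], [-59.91, 239.91], [6.04, 106.73], [-150.56, 150.56]. Speed limits (degrees/s): [127.2, 127.2, 172.46, 172.46, 180, 180, 180].

## Interface

Orientations are given as [roll, pitch, yaw] about the fixed x, y, z axes, in that order (R = Rz(yaw) Ry(pitch) Rx(roll)).
In Python, from rig import status, capture, sign_off, boxes_of, tip_of, robot gives the robot as it stands. The module is installed in compiled form; this text tells all that it offers.
- The arm moves only by the tool carry_out, never from a script. Its argument "steps" is a list of rows, each a list of 5 numbers: the opening, from 0 (shut) to 1 (fully open), then the shift along the tool's x, y, z in m, then the turn about the tool's x in degrees. In form: [[hand, dx, dy, dz, spin], ...]. A call has 1 to 8 rows; each row shifts and turns the commanded pose from where the row before left it, along the tool's axes as they then stand; what a row does not reach is not made up. A row lasts 1/8 s, in which the tool goes at most 62.5 mm and 10.7 degrees, less where a joint would pass 70% of its speed; a pose out of reach is approached as far as the arm can. A call is refused whole if a number of a shift passes 0.0625 or a number of a turn 10.7, either way. A call with a gripper value outside its range is refused whole. The fingers move at their own pace and stop on an object; "grip_force" is the grip in N (left out, the last holds). Time passes only in rows, so rows that do not move let the fingers close. It gives the time, the measured TCP pose, the force and the opening at its end, in the units of the state.
- status.get_state(): the state, without advancing time (a new reading comes with each control period).
- capture(name): name is "side" or "top"; returns a dict with "color" (384x512x3 uint8, red, green, blue), "range_z" (384x512 float32, m along the optical axis (not along the pixel's ray), 0 where there is no reading), "fovy" (degrees; the focal length in pixels is half the picture's height over the tangent of half this angle, whatever the lens; pixels are square), "cx", "cy" (the principal point, pixels), "T" (4x4, takes a point from camera to world coordinates). Camera axes: x right, y up, looking along -z (the intrinsics and any distortion apply to the point x, -y, -z); pixel columns grow to the right and rows downward; lengths in m; the calibration is good to about 2 mm. A picture is of the moment at which its call begins.
- sign_off(): hands the job in, once; it reports no verdict.
Trained networks look in a picture, given as the dict that the camera call returned (one of the last four; its "shot" number tells which), for a name from the list of things; names that differ only in an ending like _2 or _b are one class to them, and where a whole thing is asked for, a point or a joint stands for the part that bears it (a point fixed in the world has none). Each returns a list of dicts, best first, with "confidence" (0 to 1); they miss things now and then, are a little off and sometimes report something else, mostly with a low value. They report only what shows in the picture. A call takes as long as a camera call. They do not tell look-alikes from the thing itself.
- boxes_of(picture, query): "rect" ([left, top, width, height] in pixels, round what is visible of it).
- tip_of(picture, query): "centre" ([column, row] in pixels: a listed point, or the origin of a listed thing).
The state is a dict: "time": time; "joint_pos": joint angles; "joint_vel": joint speeds; "tau": joint torques, N m; "tcp_pos": TCP position; "tcp_rot": TCP orientation; "contact_force": force on the tool from outside, world axes, zero at the start; "wrist_torque": the same for the moment, N m; "finger_gap": finger opening in m.
Only numpy, scipy, OpenCV 4.12 (cv2) and the standard library are available. Lean on these libraries where they do the work, as an engineer would, in place of code of your own. Each camera call takes 0.05 s, during which the arm holds its last target.

## Working session

There is one attempt and no reset: what is moved stays moved. The work goes in short steps, Python scripts to look and compute and a tool call to move; the robot and the scene stay as the last step left them, time stands still between calls to the robot, and variables do not carry over. Pictures are saved under pics/ and viewed, and the job is handed in when it is done.

Besides the shell and the picture viewer there is one more tool, called after "Emit:" by a JSON object that holds its "api" and its "payload", one argument or row to a line. carry_out: Moves the arm, as the interface text tells. Its arguments: {"type":"object","properties":{"steps":{"type":"array","items":{"type":"array","items":{"type":"number"}}},"grip_force":{"type":"number"}},"required":["steps"]}

```bash
mkdir -p pics; cat > h.py <<'E'
import numpy as np, cv2
from rig import *
def K(p):
    f=p["color"].shape[0]/2/np.tan(np.radians(p["fovy"]/2)); return f,p["cx"],p["cy"]
def cloud(p):
    f,cx,cy=K(p); z=p["range_z"]; v,u=np.mgrid[:z.shape[0],:z.shape[1]]
    P=np.stack([(u-cx)*z/f,-(v-cy)*z/f,-z,np.ones_like(z)],-1)@p["T"].T
    P=P[...,:3].copy(); P[z==0]=np.nan; return P
def save(p,n,crop=None,s=1):
    im=p["color"][...,::-1]
    if crop: l,t,w,h=crop; im=im[t:t+h,l:l+w]
    cv2.imwrite("pics/"+n,cv2.resize(im,None,fx=s,fy=s,interpolation=cv2.INTER_CUBIC))
E
python3 - <<'E'
from h import *
print(status.get_state())
for n in("side","top"):
    p=capture(n); save(p,n+"0.png",s=1.5); print({k:v for k,v in p.items() if k not in("color","range_z")})
    np.save(n+"0.npy",cloud(p)); np.save(n+"0c.npy",p["color"])
    for q in ["mixer","clip_lips","clip_seat","tube","tube_mid","rest","dropper","tray"]:
        print(q,[(b["rect"],round(b["confidence"],2)) for b in boxes_of(p,q)] if q[:4]!="clip" and q!="tube_mid" else "",[(b["centre"],round(b["confidence"],2)) for b in tip_of(p,q)])
E
```

```text
{'time': 0.0, 'joint_pos': array([65.79274865, 34.3845037 , -0.14670891, 91.68174276,  0.1020555 ,
       54.02363228, -4.57280563]), 'joint_vel': array([-0.00447295, -0.01131133,  0.02227562,  0.02289706,  0.05198167,
       -0.15413858,  0.07505056]), 'tau': array([ 9.28147892e-04, -7.65061069e+01,  1.49785560e+00, -2.52348053e+01,
       -5.23885572e-02,  1.70015119e-02,  1.25493939e-04]), 'tcp_pos': array([ 0.24568271, -0.68188063,  0.40385459]), 'tcp_rot': array([-85.65545199,  89.91025172, 114.16015   ]), 'contact_force': array([-0.32210787,  0.28789319,  0.38740786]), 'wrist_torque': array([ 0.02777843,  0.00012982, -0.01219433]), 'finger_gap': 0.09271752876577329}
{'fovy': 48.1188656398796, 'cx': 256.4602611219891, 'cy': 185.76306279335535, 'T': array([[ 0.99523583,  0.04078908, -0.08855445,  0.43500569],
       [-0.09691076,  0.51330995, -0.85271402, -0.57372832],
       [ 0.01067446,  0.85723343,  0.51481735,  0.52949775],
       [ 0.        ,  0.        ,  0.        ,  1.        ]]), 'shot': 1}
mixer [] [([235.3, 231.8], 0.94)]
clip_lips  [([234.2, 199.7], 0.68)]
clip_seat
[... 681 characters left out ...]
1e-01,  9.89861465e-01,
         9.15960078e-01],
       [ 0.00000000e+00,  0.00000000e+00,  0.00000000e+00,
         1.00000000e+00]]), 'shot': 2}
mixer [([227.1, 188.8, 68.3, 52.2], 0.86), ([126.2, 179.0, 64.8, 39.6], 0.47)] [([259.0, 213.5], 0.7)]
clip_lips  [([261.8, 211.1], 0.98)]
clip_seat  [([259.9, 211.6], 0.65)]
tube [] [([354.8, 182.2], 0.71), ([261.2, 211.2], 0.49)]
tube_mid  [([331.6, 179.0], 0.71)]
rest [([313.0, 178.3, 36.6, 23.0], 0.71)] [([330.1, 186.7], 0.81), ([353.9, 181.9], 0.42)]
dropper [([263.9, 160.6, 12.2, 16.8], 0.5), ([255.0, 196.9, 12.5, 17.4], 0.45)] [([269.7, 168.3], 0.58), ([262.1, 203.6], 0.57)]
tray [([124.6, 176.3, 64.8, 41.9], 0.7)] [([157.4, 198.9], 0.81)]
```

View pics/side0.png

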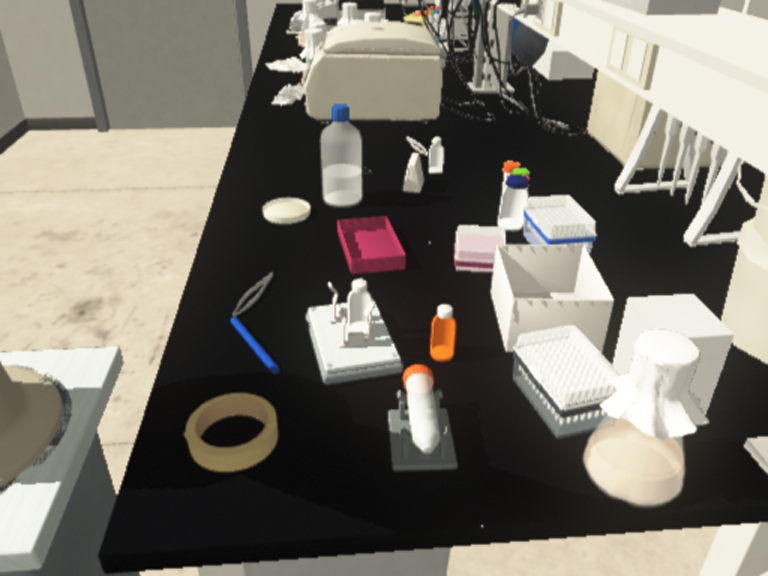

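View pics/top0.png

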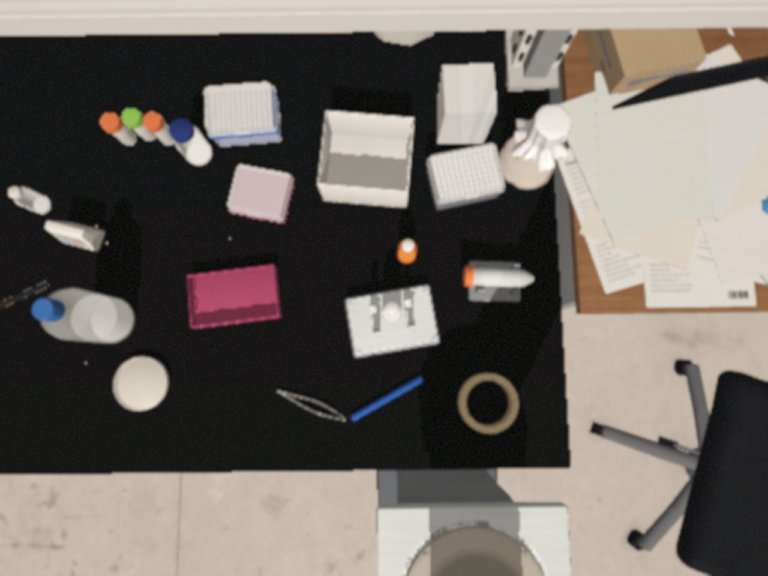

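```bash
python3 - <<'E'
from h import *
p=capture("top"); save(p,"t1.png",(220,150,150,100),5)
s=capture("side"); save(s,"s1.png",(190,130,130,190),4)
np.set_printoptions(precision=3,suppress=True,linewidth=200)
for n,q in(("top",p),("side",s)):
    P=cloud(q)
    for name,lo,hi,zl,zh in [("tab",None,None,0,0)]:
        z=P[...,2]; m=np.abs(z)<.015; print(n,"table z",np.nanmedian(z[m]),np.nanstd(z[m]))
P=cloud(p)
for nm,(u,v) in dict(mix=(261,211),rest=(330,186),tray=(157,198)).items(): print(nm,P[v,u],P[v+3,u+3])
print((P[195:245:3,225:300:4,2]*1000).round())
print((P[170:205:2,305:362:3,2]*1000).round())
E
```

```text
top table z 0.00012469347855770252 0.0028929682304625914
side table z -0.00011633012918754737 0.0035141855720602034
mix [0.462 0.13  0.084] [0.459 0.123 0.031]
rest [ 0.525 -0.043  0.057] [ 0.518 -0.05   0.054]
tray [ 0.508  0.405 -0.   ] [0.499 0.397 0.   ]
[[ -1.   0.  -0.  -0.  -2.  -1.  -1.  16.  15.  21.  26.  28.  27.  27.  24.  30.   1.  -3.   2.]
 [  2.  -1.  -1.  14.  17.  29.  27.  24.  25.  24.  27.  27.  27.  22.  23.  28.  -1.   1.   0.]
 [ -0.  -1.  29.  25.  26.  29.  26.  29.  27.  82.  28.  26.  83.  27.  27.  27.  -2.  -1.  -2.]
 [ -2.  -0.  26.  24.  25.  26.  84.  28.  83.  99.  85.  31.  72.  26.  26.  27.   1.   1.   3.]
 [ -2.  -4.  25.  25.  25.  28.  75.  25.  92. 101.  87.  28.  43.  26.  26.  24.  15.   0.   1.]
 [ -2.   1.  23.  26.  26.  24.  28.  26.  84.  91.  84.  26.  42.  26.  27.  24.  17.  -2.  -3.]
 [ -1.   1.  24.  25.  26.  23.  42.  24.  49.  80.  44.  24.  45.  26.  26.  26.  22.   1.  -2.]
 [  1.   3.  17.  24.  27.  27.  42.  25.  29.  27.  24.  26.  76.  27.  22.  28.  25.   0.  -4.]
 [  3.   1.  16.  22.  27.  26.  69.  26.  26.  28.  24. 
[... 1548 characters left out ...]
0. 59. 56. 55. 56. 54. 55. 55. 53. 56. 56. 55. 54. 54. 49. -2.  2.]
 [-2.  0. 52. 51. 44. 45. 46. 50. 52. 49. 48. 53. 50. 48. 50. 49. -2. -0. -1.]
 [ 1.  0. -2.  9.  9. 43.  6.  7. 10.  9.  7.  9.  8. 41.  1.  1. -1. -2.  0.]
 [ 0.  0. -0.  6. 16. 41.  8.  8.  9.  9.  9.  5. 29. 46.  1.  2. -0. -2.  1.]
 [-1. -0. -2.  8.  7.  8.  7.  9.  6.  6.  6.  8. 13.  9. -3.  2.  0. -0. -2.]
 [-2. -3.  1. 10.  7.  8.  9.  5. 12.  6.  9.  9. 12. 10.  2. -0.  1. -1. -1.]
 [ 1.  2.  0.  6.  4.  7.  6.  6.  6.  8.  7.  8.  8.  9. nan  2.  1. -1. -1.]
 [ 0.  1. -0. -2. -0.  2. -1. -0. -0.  0.  1. -1.  3.  0.  1. -2.  0. -1.  2.]
 [ 0.  1.  0.  2. -0.  0.  1. -0.  1. -3. -2.  1. -1.  1.  1.  0. -4. -1. -1.]]
```

View pics/t1.png

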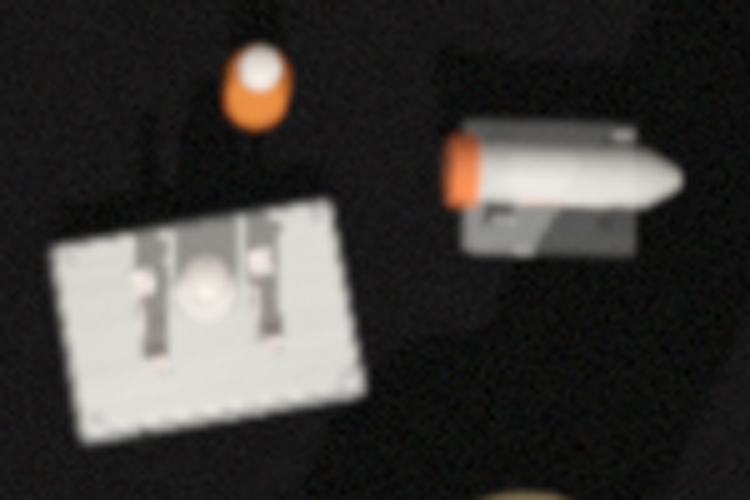

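View pics/s1.png

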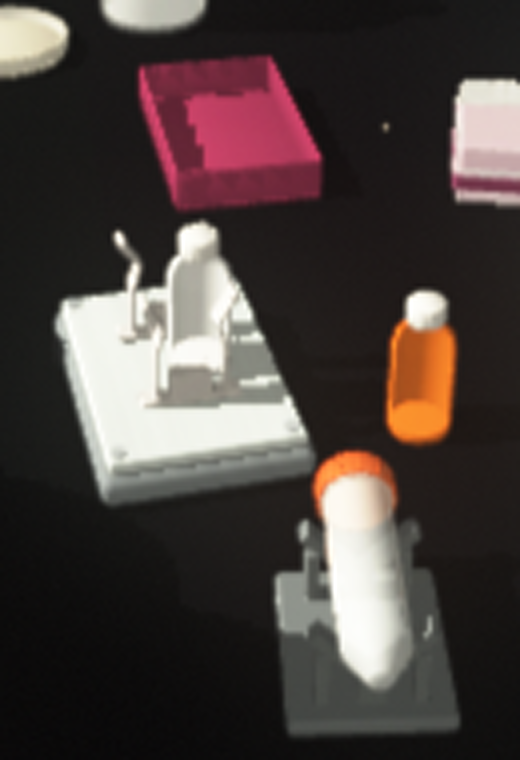

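```bash
python3 - <<'E'
from h import *
np.set_printoptions(precision=4,suppress=True,linewidth=200)
Q=np.concatenate([np.load("top0.npy").reshape(-1,3)]);S=np.load("side0.npy").reshape(-1,3)
def sel(Q,x0,x1,y0,y1,z0,z1): return Q[(Q[:,0]>x0)&(Q[:,0]<x1)&(Q[:,1]>y0)&(Q[:,1]<y1)&(Q[:,2]>z0)&(Q[:,2]<z1)]
def rect(q,n):
    (c,s,a)=cv2.minAreaRect(q[:,:2].astype(np.float32)*1000); print(n,len(q),c,s,a)
for nm,A in(("top",Q),("side",S)):
    print(nm)
    rect(sel(A,.36,.56,.02,.23,.018,.034),"mixer")
    rect(sel(A,.4,.62,-.12,.03,.004,.012),"restplate")
    t=sel(A,.4,.62,-.14,.03,.05,.075); rect(t,"tube")
    d=t[:,:2]-t[:,:2].mean(0);w,v=np.linalg.eigh(d.T@d);print("tube axis",v[:,1],t[:,:2].mean(0),t[:,2].max())
    rect(sel(A,.4,.62,.3,.52,.015,.032),"tray")
    c=sel(A,.40,.54,.06,.19,.078,.090); rect(c,"lips")
    c=sel(A,.40,.54,.06,.19,.092,.110); rect(c,"drop cap");print(c.mean(0),np.median(c,0),c[:,2].max())
    c=sel(A,.40,.54,.10,.16,.05,.110); rect(c,"drop")
E
```

```text
top
mixer 1791 (459.1923828125, 129.16506958007812) (105.83836364746094, 147.25070190429688) 9.413207054138184
restplate 393 (510.03759765625, -45.887603759765625) (115.65959167480469, 205.05599975585938) 89.74907684326172
tube 458 (529.0011596679688, -48.94248580932617) (111.19802856445312, 30.668806076049805) 87.2026596069336
tube axis [0.041  0.9992] [ 0.529 -0.043] 0.06536799118476466
tray 267 (506.58087158203125, 403.18011474609375) (91.1213607788086, 151.1961212158203) 6.7212114334106445
lips 124 (462.3086242675781, 130.02084350585938) (48.90290832519531, 67.7671127319336) 10.432822227478027
drop cap 52 (472.18963623046875, 130.26254272460938) (16.899282455444336, 16.61704444885254) 41.26536178588867
[0.4724 0.1305 0.1003] [0.4721 0.1302 0.1005] 0.10410948273678955
drop 208 (461.0172424316406, 130.1519317626953) (52.76536178588867, 60.10636520385742) 2.0782198905944824
side
mixer 1651 (460.915283203125, 127.64993286132812) (103.39566802978516, 147.92205810546875) 10.172564506530762
restplate 894 (531.80078125, -52.15797805786133) (90.37203979492188, 70.04837036132812) 87.53518676757812
tube 830 (529.9622802734375, -48.850196838378906) (112.48145294189453, 33.325740814208984) 84.90626525878906
tube axis [0.0355 0.9994] [ 0.5311 -0.0491] 0.06492676004999276
tray 364 (508.44842529296875, 404.15118408203125) (90.47002410888672, 157.4082489013672) 6.860925674438477
lips 155 (464.743408203125, 130.60409545898438) (49.98631286621094, 70.59742736816406) 10.544346809387207
drop cap 78 (475.3933410644531, 129.4507293701172) (19.26874542236328, 17.302717208862305) 85.80652618408203
[0.4751 0.1274 0.0984] [0.4749 0.1259 0.0996] 0.10258213216317935
drop 436 (463.80242919921875, 129.42892456054688) (52.514434814453125, 60.3193244934082) 2.751753330230713
```

```bash
cat >> h.py <<'E'
from scipy.spatial.transform import Rotation as Ro
def pose():
    s=status.get_state(); R=Ro.from_euler("xyz",s["tcp_rot"],degrees=True).as_matrix(); t=np.array(s["tcp_pos"]); return s,R,t,t+R[:,0]*.167
def goto(g,jaw=None):
    """delta in tool axes to bring grasp point to g; spin to put tool y along world heading jaw (mod 180)"""
    s,R,t,c=pose(); np.set_printoptions(precision=4,suppress=True)
    h=np.degrees(np.arctan2(R[1,1],R[0,1])); sp=None
    if jaw is not None: sp=-((jaw-h+90)%180-90)   # tool x down
    print("t",round(s["time"],2),"grasp",c,"jawhead",round(h,2),"tilt",R[:,0],"gap",s["finger_gap"],"F",s["contact_force"],"j7",s["joint_pos"][6])
    print("spin",sp,"tool delta now",R.T@(np.array(g)-c), "after spin",(R@Ro.from_euler("x",sp or 0,degrees=True).as_matrix()).T@(np.array(g)-c))
E
python3 - <<'E'
from h import *
Q=np.load("top0.npy").reshape(-1,3);S=np.load("side0.npy").reshape(-1,3)
def sel(Q,x0,x1,y0,y1,z0,z1): return Q[(Q[:,0]>x0)&(Q[:,0]<x1)&(Q[:,1]>y0)&(Q[:,1]<y1)&(Q[:,2]>z0)&(Q[:,2]<z1)]
for A in(Q,S):
    c=sel(A,.535,.68,.04,.18,.03,.12);print("orange",np.median(c,0),c.min(0),c.max(0))
    c=sel(A,.40,.6,.5,.8,.03,.4);print("bluebottle",c.min(0),c.max(0))
    c=sel(A,.49,.57,-.11,.02,.004,.012);print("plate",cv2.minAreaRect(c[:,:2].astype(np.float32)*1000))
    # tube profile: bins along axis
    a=np.array([.042,.9991]);n=np.array([.9991,-.042]);t=sel(A,.48,.58,-.14,.03,.03,.075)
    t=t[np.abs((t[:,:2]-[.53,-.05])@n)<.022]; u=(t[:,:2]-[.53,-.05])@a; w=(t[:,:2]-[.53,-.05])@n
    print("u range",u.min(),u.max()); 
    for lo in np.arange(-.07,.07,.01):
        m=(u>=lo)&(u<lo+.01)
        if m.sum()>3: print(round(lo,3),m.sum(),"w",w[m].min().round(4),w[m].max().round(4),"z99",np.percentile(t[m,2],95).round(4))
goto([.473,.130,.2],9.8)
E
```

```text
orange [0.66899271 0.11248188 0.05979599] [0.5640896  0.04047937 0.03021126] [0.67977299 0.17977896 0.08772374]
bluebottle [0.42833869 0.5767605  0.03000124] [0.59997649 0.66170611 0.1940551 ]
plate ((529.7415771484375, -52.71610641479492), (90.71529388427734, 69.86380767822266), 87.11087799072266)
u range -0.05796510431986021 0.05704673748108617
-0.06 17 w -0.0095 0.0083 z99 0.052
-0.05 35 w -0.0147 0.0132 z99 0.0585
-0.04 58 w -0.0198 0.0216 z99 0.0589
-0.03 56 w -0.0218 0.0215 z99 0.0594
-0.02 47 w -0.0149 0.0117 z99 0.0605
-0.01 43 w -0.0143 0.0115 z99 0.0595
0.0 44 w -0.0142 0.0141 z99 0.0612
0.01 48 w -0.0147 0.0137 z99 0.0607
0.02 66 w -0.0215 0.0218 z99 0.0602
0.03 58 w -0.0219 0.0219 z99 0.0614
0.04 49 w -0.0176 0.0143 z99 0.0639
0.05 56 w -0.016 0.0147 z99 0.064
orange [0.66348492 0.10022705 0.05629005] [0.56695357 0.0400693  0.0300918 ] [0.67990466 0.17924816 0.08583122]
bluebottle [0.43135956 0.57381503 0.03004394] [0.51074096 0.63169268 0.19098416]
plate ((531.80078125, -52.15797805786133), (90.37203979492188, 70.04837036132812), 87.53518676757812)
u range -0.06047648050249678 0.05743585927582735
-0.06 86 w -0.007 0.01 z99 0.0514
-0.05 142 w -0.0121 0.0145 z99 0.0572
-0.04 166 w -0.0209 0.0219 z99 0.059
-0.03 103 w -0.0218 0.0211 z99 0.0589
-0.02 80 w -0.0129 0.0157 z99 0.0591
-0.01 80 w -0.0125 0.0158 z99 0.0597
0.0 74 w -0.013 0.0156 z99 0.0599
0.01 70 w -0.0122 0.0146 z99 0.0599
0.02 130 w -0.0212 0.0219 z99 0.0604
0.03 80 w -0.0205 0.0202 z99 0.0611
0.04 118 w -0.0148 0.0186 z99 0.0639
0.05 42 w -0.0143 0.019 z99 0.0633
t 1.5 grasp [ 0.2457 -0.6821  0.2377] jawhead -70.19 tilt [-0. -0. -1.] gap 0.0930811593864644 F [ 0.0413 -0.5325  0.574 ] j7 -4.572611597176929
spin -79.98718810088278 tool delta now [ 0.0377 -0.687  -0.4891] after spin [ 0.0377  0.3622 -0.7616]
```

```bash
cat >> h.py <<'E'
def sim(rows,g=None,jaw=None):
    s,R,t,c=pose()
    for r in rows:
        t=t+R@np.array(r[1:4]); R=R@Ro.from_euler("x",r[4],degrees=True).as_matrix(); c=t+R[:,0]*.167
        print("  sim",c.round(4),"az r",round(float(np.hypot(*c[:2])),3),"h",round(float(np.degrees(np.arctan2(R[1,1],R[0,1]))),2))
    if g is not None:
        print("left in final frame",(R.T@(np.array(g)-c)).round(4))
E
python3 - <<'E'
from h import *
sim([[1,0,-.012,-.06,-5.5]]*8+[[1,0,-.022,-.058,-5.5]]*6+[[1,0,-.012,-.03,-3]],[.473,.130,.2])
E
```

```text
sim [ 0.2981 -0.6505  0.2377] az r 0.716 h -64.69
  sim [ 0.3472 -0.614   0.2377] az r 0.705 h -59.19
  sim [ 0.3926 -0.5729  0.2377] az r 0.695 h -53.69
  sim [ 0.4338 -0.5277  0.2377] az r 0.683 h -48.19
  sim [ 0.4706 -0.4788  0.2377] az r 0.671 h -42.69
  sim [ 0.5024 -0.4265  0.2377] az r 0.659 h -37.19
  sim [ 0.5291 -0.3715  0.2377] az r 0.647 h -31.69
  sim [ 0.5504 -0.3141  0.2377] az r 0.634 h -26.19
  sim [ 0.5563 -0.2524  0.2377] az r 0.611 h -20.69
  sim [ 0.5562 -0.1903  0.2377] az r 0.588 h -15.19
  sim [ 0.5502 -0.1286  0.2377] az r 0.565 h -9.69
  sim [ 0.5382 -0.0677  0.2377] az r 0.542 h -4.19
  sim [ 0.5205 -0.0083  0.2377] az r 0.521 h 1.31
  sim [0.4972 0.0492 0.2377] az r 0.5 h 6.81
  sim [0.4817 0.0776 0.2377] az r 0.488 h 9.81
left in final frame [ 0.0377  0.0003 -0.0531]
```

Emit:
{"api": "carry_out", "payload": {
  "steps": [
    [1,0,-0.012,-0.06,-5.5],
    [1,0,-0.012,-0.06,-5.5],
    [1,0,-0.012,-0.06,-5.5],
    [1,0,-0.012,-0.06,-5.5],
    [1,0,-0.012,-0.06,-5.5],
    [1,0,-0.012,-0.06,-5.5],
    [1,0,-0.012,-0.06,-5.5],
    [1,0,-0.012,-0.06,-5.5]
  ],
  "grip_force": 20
}}

```text
time: 2.5
tcp_pos: [0.5514, -0.3123, 0.4048]
tcp_rot: [94.9, 90.0, -21.1]
contact_force: [0.5, -0.3, 0.1]
finger_gap: 0.0935
```

Emit:
{"api": "carry_out", "payload": {
  "steps": [
    [1,0,-0.022,-0.058,-5.5],
    [1,0,-0.022,-0.058,-5.5],
    [1,0,-0.022,-0.058,-5.5],
    [1,0,-0.022,-0.058,-5.5],
    [1,0,-0.022,-0.058,-5.5],
    [1,0,-0.022,-0.058,-5.5],
    [1,0,-0.012,-0.03,-3],
    [1,0,0,-0.053,0]
  ]
}}

```text
time: 3.5
tcp_pos: [0.472, 0.1299, 0.4049]
tcp_rot: [5.6, 89.9, -74.7]
contact_force: [2.1, 0.9, 0.6]
finger_gap: 0.0936
```

```bash
python3 - <<'E'
from h import *
for n in("side","top"):
    p=capture(n); save(p,n+"2.png",(150,80,220,170),3.5)
goto([.473,.130,.074],9.8)
E
```

```text
t 3.6 grasp [0.4718 0.1354 0.2384] jawhead 10.22 tilt [ 0.0014  0.0028 -1.    ] gap 0.09349906108902864 F [ 0.0869 -0.784   0.4108] j7 -27.417845315645483
spin 0.4171221914658929 tool delta now [ 0.1644 -0.0001  0.0059] after spin [ 0.1644 -0.0001  0.0059]
```

View pics/side2.png

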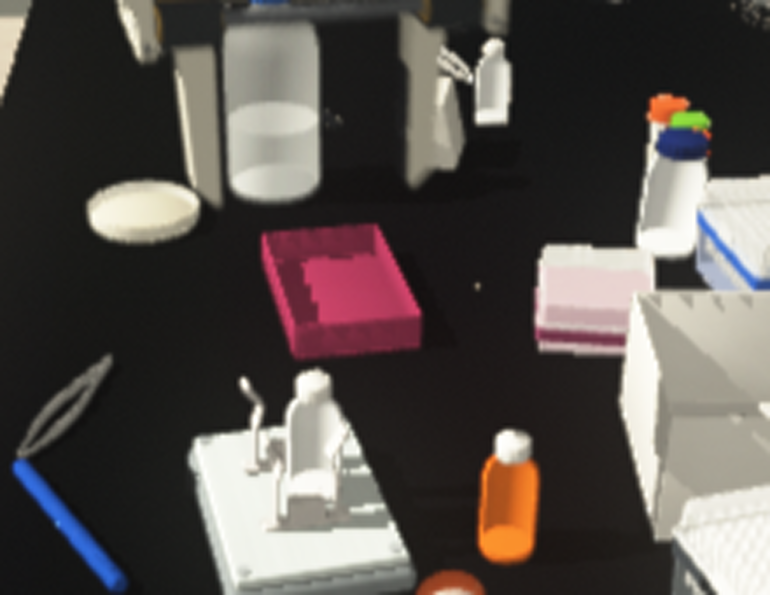

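View pics/top2.png

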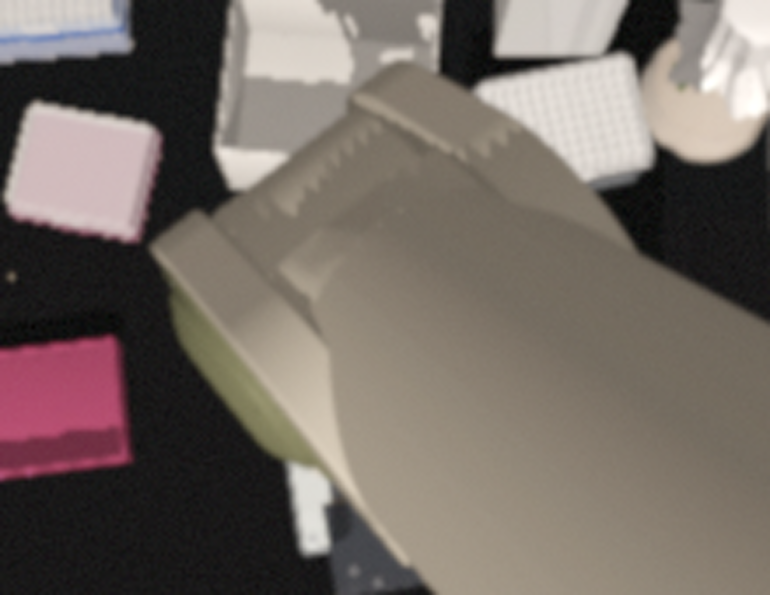

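Emit:
{"api": "carry_out", "payload": {
  "steps": [
    [0.7,0.025,0,0,0],
    [0.7,0,0,0,0]
  ]
}}

```text
time: 3.85
tcp_pos: [0.4724, 0.1294, 0.3788]
tcp_rot: [-78.2, 89.9, -158.4]
contact_force: [-0.5, -0.8, 0.6]
finger_gap: 0.0775
```

```bash
python3 - <<'E'
from h import *
goto([.473,.130,.074],9.8)
E
```

```text
t 3.85 grasp [0.472  0.1292 0.2118] jawhead 9.82 tilt [-0.0024 -0.001  -1.    ] gap 0.07746802602302456 F [-0.542  -0.8108  0.6169] j7 -29.032584568407763
spin 0.022699807520197623 tool delta now [ 0.1378  0.0014 -0.0007] after spin [ 0.1378  0.0014 -0.0007]
```

Three bottles share the shape. In the side crop (pics/side2.png) they are the clear one with a white cap between the clips at (312,440), the orange one at (508,500), and a far white one at (490,85). The one between the clips is meant: it is clear and white-capped, and it stands on the mixer. The earlier enlarged crop s1.png confirms this at (197,310).

Emit:
{"api": "carry_out", "payload": {
  "steps": [
    [0.7,0.04,0.001,-0.001,0],
    [0.7,0.04,0,0,0],
    [0.7,0.03,0,0,0],
    [0.7,0.02,0,0,0],
    [0.7,0.008,0,0,0],
    [0.7,0,0,0,0]
  ]
}}

```text
time: 4.6
tcp_pos: [0.4738, 0.1309, 0.2419]
tcp_rot: [-8.9, 90.0, -89.1]
contact_force: [0.1, -0.1, -0.8]
finger_gap: 0.0651
```

```bash
python3 - <<'E'
from h import *
p=capture("side"); save(p,"s3.png",(180,120,120,120),5)
goto([.473,.130,.074],9.8)
E
```

```text
t 4.65 grasp [0.474  0.1309 0.0753] jawhead 9.8 tilt [ 0.0007  0.     -1.    ] gap 0.06478147612377046 F [-0.3879  0.0446  0.0899] j7 -40.03280165176359
spin -0.004219179968686149 tool delta now [ 0.0013 -0.0011  0.0007] after spin [ 0.0013 -0.0011  0.0007]
```

View pics/s3.png

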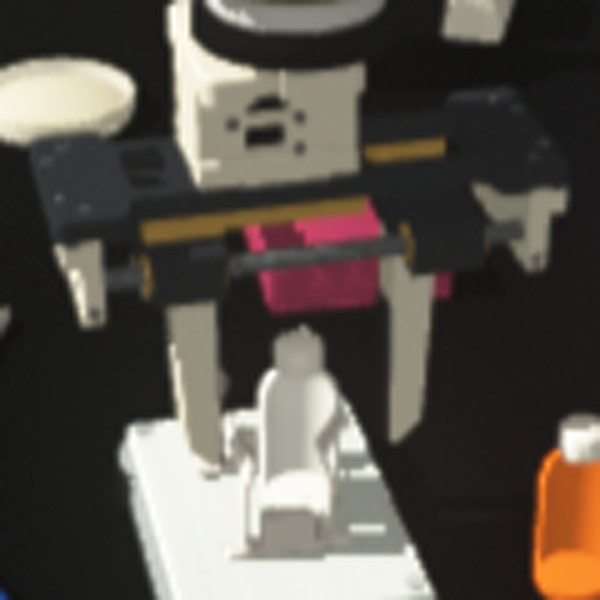

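The fingers straddle the clear bottle: left finger at (200,420), right at (405,400), bottle at (295,430) in the crop. Closing now.

Emit:
{"api": "carry_out", "payload": {
  "steps": [
    [0,0,0,0,0],
    [0,0,0,0,0],
    [0,0,0,0,0],
    [0,0,0,0,0],
    [0,0,0,0,0],
    [0,0,0,0,0]
  ],
  "grip_force": 15
}}

```text
time: 5.4
tcp_pos: [0.4735, 0.131, 0.2418]
tcp_rot: [51.6, 90.0, -28.6]
contact_force: [-0.4, -0.9, 5.4]
finger_gap: 0.0322
```

```bash
python3 - <<'E'
from h import *
goto([.473,.130,.16],9.8)
E
```

```text
t 5.4 grasp [0.4735 0.1309 0.0748] jawhead 9.81 tilt [ 0.0001 -0.0001 -1.    ] gap 0.03218344788164741 F [-0.3817 -0.8674  5.4046] j7 -40.07546180452953
spin 0.011582038059970046 tool delta now [-0.0852 -0.0007  0.0008] after spin [-0.0852 -0.0007  0.0008]
```

Emit:
{"api": "carry_out", "payload": {
  "steps": [
    [0,-0.01,0,0,0],
    [0,-0.025,0,0,0],
    [0,-0.04,0,0,0],
    [0,-0.04,0,0,0],
    [0,0,0,0,0],
    [0,0,0,0,0]
  ]
}}

```text
time: 6.15
tcp_pos: [0.4732, 0.1306, 0.3565]
tcp_rot: [-42.7, 90.0, -122.9]
contact_force: [0.7, 0.5, -0.9]
finger_gap: 0.0319
```

```bash
python3 - <<'E'
from h import *
p=capture("side"); save(p,"s4.png",(170,60,160,160),4)
goto([.509,.390,.19],9.8)
sim([[0,0,.0,-.01,0],[0,.0,0,-.03,0]]+[[0,0,.02,-.055,0]]*4)
E
```

```text
t 6.2 grasp [0.4729 0.1305 0.189 ] jawhead 9.8 tilt [-0.0013 -0.0006 -1.    ] gap 0.03183700251424688 F [-0.7323 -0.6847 -0.6026] j7 -31.61494510281383
spin 0.0033544459061971565 tool delta now [-0.0012  0.0797 -0.2495] after spin [-0.0012  0.0797 -0.2495]
  sim [0.4712 0.1404 0.189 ] az r 0.492 h 9.8
  sim [0.4661 0.17   0.189 ] az r 0.496 h 9.8
  sim [0.4765 0.2276 0.1889] az r 0.528 h 9.8
  sim [0.4868 0.2852 0.1889] az r 0.564 h 9.8
  sim [0.4972 0.3428 0.1888] az r 0.604 h 9.8
  sim [0.5075 0.4004 0.1888] az r 0.646 h 9.8
```

View pics/s4.png

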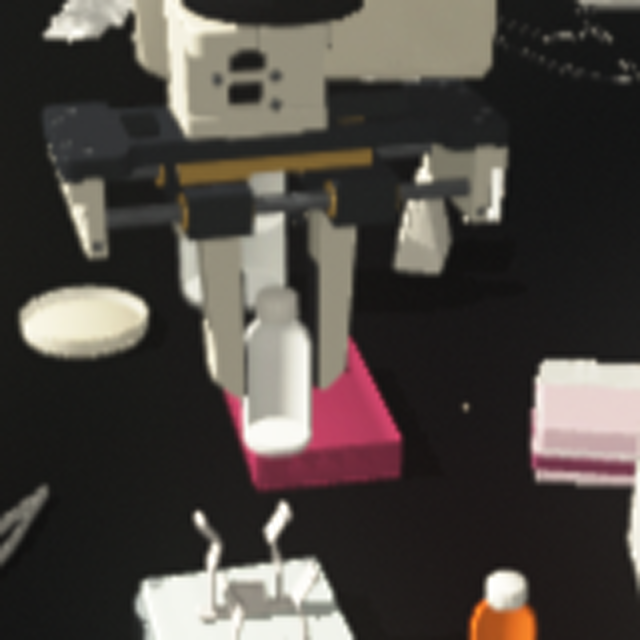

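The bottle is held upright at crop (278,380). Next stop is over the tray.

Emit:
{"api": "carry_out", "payload": {
  "steps": [
    [0,0,0.003,-0.01,0],
    [0,0,0.01,-0.03,0],
    [0,0,0.016,-0.05,0],
    [0,0,0.016,-0.055,0],
    [0,0,0.016,-0.05,0],
    [0,0,0.013,-0.035,0],
    [0,0,0.006,-0.019,0],
    [0,0,0,0,0]
  ]
}}

```text
time: 7.2
tcp_pos: [0.5093, 0.391, 0.3557]
tcp_rot: [-80.4, 89.9, -160.5]
contact_force: [-0.3, -0.1, -1.0]
finger_gap: 0.0314
```

Emit:
{"api": "carry_out", "payload": {
  "steps": [
    [0,0.02,0,0,0],
    [0,0.04,0,0,0],
    [0,0.03,0,0,0],
    [0,0.015,0,0,0],
    [0,0.008,0,0,0],
    [0,0,0,0,0],
    [0,0,0,0,0]
  ]
}}

```text
time: 8.07
tcp_pos: [0.5101, 0.3901, 0.2447]
tcp_rot: [118.9, 89.9, 38.7]
contact_force: [0.4, 0.2, -1.1]
finger_gap: 0.0315
```

```bash
python3 - <<'E'
from h import *
p=capture("side"); save(p,"s5.png",(180,70,140,120),5)
goto([.509,.390,.053],9.8)
E
```

```text
t 8.12 grasp [0.5103 0.3903 0.0777] jawhead 9.81 tilt [ 0.0011  0.0009 -1.    ] gap 0.03174443687101551 F [ 0.4927  0.1034 -1.5364] j7 -55.01176022848722
spin 0.008531408736502044 tool delta now [ 0.0247 -0.0013  0.0001] after spin [ 0.0247 -0.0013  0.0001]
```

View pics/s5.png

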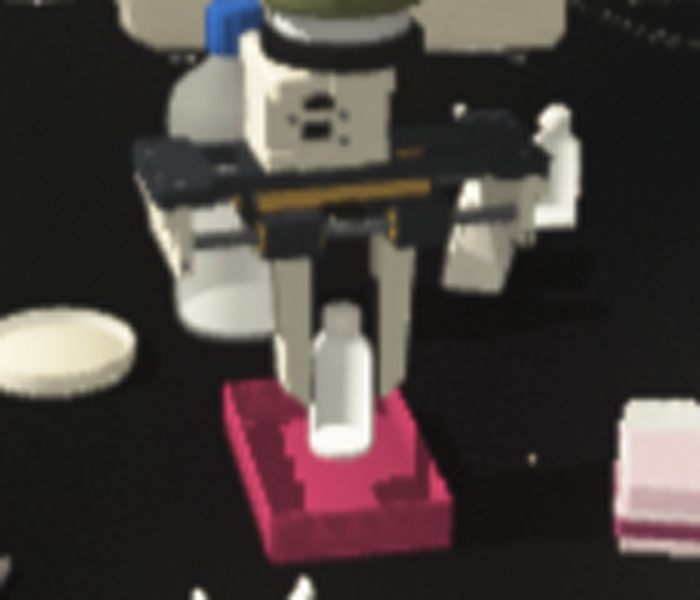

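Emit:
{"api": "carry_out", "payload": {
  "steps": [
    [0,0.012,-0.001,0,0],
    [0,0.008,0,0,0],
    [0,0.003,0,0,0],
    [0,0.001,0,0,0],
    [0,0,0,0,0]
  ]
}}

```text
time: 8.75
tcp_pos: [0.5089, 0.3899, 0.2197]
tcp_rot: [165.9, 90.0, 85.8]
contact_force: [0.7, -0.0, -0.5]
finger_gap: 0.0316
```

Emit:
{"api": "carry_out", "payload": {
  "steps": [
    [0,0.001,0,0,0],
    [0,0.001,0,0,0],
    [0,0,0,0,0]
  ]
}}

```text
time: 9.12
tcp_pos: [0.5089, 0.3898, 0.2178]
tcp_rot: [125.3, 90.0, 45.2]
contact_force: [-0.9, 0.9, -0.9]
finger_gap: 0.0318
```

```bash
python3 - <<'E'
from h import *
goto([.509,.390,.053],9.8)
E
```

```text
t 9.12 grasp [0.509  0.3898 0.0508] jawhead 9.81 tilt [ 0.0001  0.0001 -1.    ] gap 0.031823347196223525 F [-0.8919  0.9323 -0.9263] j7 -56.16093932901258
spin 0.01165924760439907 tool delta now [-0.0022  0.0001 -0.0002] after spin [-0.0022  0.0001 -0.0002]
```

Emit:
{"api": "carry_out", "payload": {
  "steps": [
    [0,0.001,0,0,0],
    [0,0,0,0,0]
  ]
}}

```text
time: 9.38
tcp_pos: [0.5089, 0.3899, 0.2177]
tcp_rot: [89.3, 90.0, 9.1]
contact_force: [-1.7, -1.4, 9.8]
finger_gap: 0.0315
```

Emit:
{"api": "carry_out", "payload": {
  "steps": [
    [0,0.001,0,0,0],
    [0,0,0,0,0]
  ]
}}

```text
time: 9.62
tcp_pos: [0.5087, 0.3899, 0.2175]
tcp_rot: [87.0, 89.9, 6.8]
contact_force: [-3.4, -3.7, 17.4]
finger_gap: 0.0318
```

Contact. I'll back off 1 mm, open partway and retreat upward.

Emit:
{"api": "carry_out", "payload": {
  "steps": [
    [0,-0.0015,0,0,0],
    [0.55,0,0,0,0],
    [0.55,0,0,0,0],
    [0.55,0,0,0,0],
    [0.55,-0.01,0,0,0],
    [0.55,-0.04,0,0,0],
    [0.55,-0.05,0,0,0],
    [0.55,-0.05,0,0,0]
  ]
}}

```text
time: 10.62
tcp_pos: [0.5087, 0.3897, 0.3692]
tcp_rot: [-130.9, 90.0, 148.9]
contact_force: [0.7, 0.7, -0.8]
finger_gap: 0.0511
```

```bash
python3 - <<'E'
from h import *
p=capture("side"); save(p,"s6.png",(180,70,140,120),5)
P=cloud(p).reshape(-1,3); m=(P[:,0]>.47)&(P[:,0]<.55)&(P[:,1]>.34)&(P[:,1]<.44)&(P[:,2]>.03)&(P[:,2]<.09)
q=P[m]
for lo in(.03,.045,.06,.07): print(lo,q[(q[:,2]>lo)&(q[:,2]<lo+.015)].mean(0).round(4))
print(q[:,2].max())
goto([.5303,-.0522,.19],-2.4)
E
```

```text
0.03 [0.5104 0.3774 0.0377]
0.045 [0.5096 0.3796 0.0532]
0.06 [0.5115 0.3829 0.0668]
0.07 [0.5106 0.3861 0.0749]
0.07845542486970875
t 10.68 grasp [0.5105 0.3919 0.209 ] jawhead 9.82 tilt [ 0.0064  0.0056 -1.    ] gap 0.0510129934279315 F [1.2137 0.9752 3.3742] j7 -49.99677470341669
spin 12.215918771360734 tool delta now [ 0.0166 -0.0563  0.441 ] after spin [0.0166 0.0382 0.443 ]
```

View pics/s6.png

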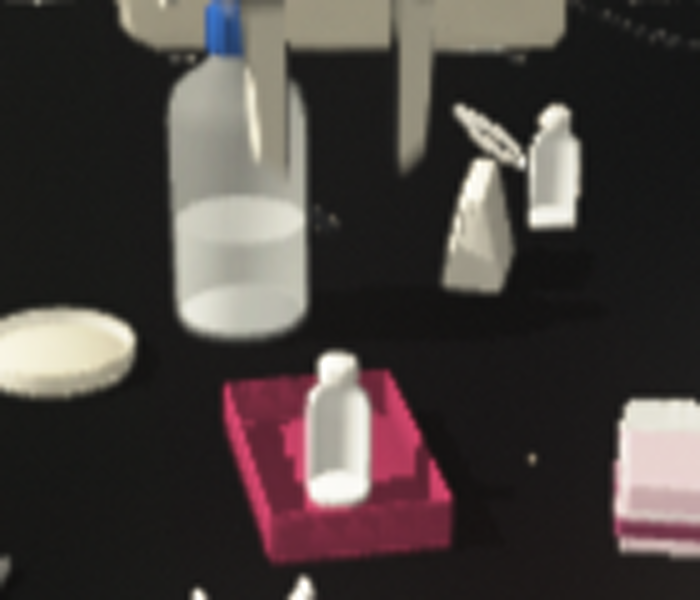

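The bottle stands upright in the tray at crop (338,430). With the clips free, I'll measure them now.

```bash
python3 - <<'E'
from h import *
np.set_printoptions(precision=4,suppress=True,linewidth=200)
a=np.radians(9.8); X=np.array([np.cos(a),np.sin(a)]);Y=np.array([-np.sin(a),np.cos(a)]);O=np.array([.461,.129])
for n in("top","side"):
    p=capture(n); save(p,n+"7.png",(215,160,100,85),7); Pc=cloud(p)
    Q=Pc.reshape(-1,3); C=p["T"][:3,3]
    u=(Q[:,:2]-O)@X; w=(Q[:,:2]-O)@Y; z=Q[:,2]
    m=(abs(u)<.035)&(abs(w)<.045)&(z>.035)&(z<.095)
    print(n,m.sum())
    for sx in(-1,1):
        for sy in(-1,1):
            for lo,hi in((.035,.05),(.05,.065),(.065,.077),(.077,.092)):
                k=m&(sx*u>0.004)&(sy*w>0.01)&(z>=lo)&(z<hi)
                if k.sum()>2: print(sx,sy,lo,k.sum(),"u %.1f..%.1f med %.1f  w %.1f..%.1f med %.1f"%tuple(1000*np.array([u[k].min(),u[k].max(),np.median(u[k]),w[k].min(),w[k].max(),np.median(w[k])])))
    k=(z>.018)&(z<.032)&(abs(u)<.065)&(abs(w)<.09)
    print("housing u %.1f %.1f w %.1f %.1f"%tuple(1000*np.array([*np.percentile(u[k],[.5,99.5]),*np.percentile(w[k],[.5,99.5])])))
    print([ (b["centre"],b["confidence"]) for q in("clip_lips","clip_seat","mixer") for b in tip_of(p,q)])
    f,cx,cy=K(p)
    for q,zz in(("clip_lips",.083),("clip_seat",.058),("mixer",0)):
        for b in tip_of(p,q):
            d=p["T"][:3,:3]@np.array([(b["centre"][0]-cx)/f,-(b["centre"][1]-cy)/f,-1]); print(q,(C+d*(zz-C[2])/d[2]))
E
```

```text
top 17
1 1 0.065 4 u 15.5..18.0 med 17.4  w 30.1..34.9 med 32.8
1 1 0.077 13 u 18.6..24.1 med 20.9  w 24.0..34.4 med 29.7
housing u 10.9 49.7 w 0.1 71.3
[([260.7, 212.8], 0.62), ([259.7, 209.0], 0.74), ([260.7, 214.9], 0.58)]
clip_lips [0.4577 0.1311 0.083 ]
clip_seat [0.4694 0.1334 0.058 ]
mixer [0.4596 0.131  0.    ]
side 346
-1 -1 0.035 29 u -15.9..-4.5 med -7.3  w -34.4..-23.1 med -31.0
-1 -1 0.05 16 u -15.8..-11.9 med -14.0  w -33.9..-24.1 med -31.2
-1 -1 0.065 16 u -15.3..-9.3 med -12.0  w -33.9..-21.7 med -31.3
-1 -1 0.077 16 u -20.8..-15.3 med -18.5  w -34.5..-19.9 med -30.6
-1 1 0.035 13 u -15.6..-5.9 med -14.8  w 23.9..31.1 med 29.0
-1 1 0.05 15 u -15.1..-11.0 med -13.6  w 24.5..34.8 med 27.8
-1 1 0.065 11 u -13.1..-9.0 med -11.4  w 23.0..37.4 med 26.4
-1 1 0.077 13 u -20.5..-14.4 med -17.8  w 22.8..32.7 med 27.4
1 -1 0.035 40 u 4.7..21.5 med 10.7  w -35.4..-21.8 med -30.9
1 -1 0.05 9 u 17.4..19.3 med 18.8  w -34.7..-27.7 med -32.8
1 -1 0.065 20 u 15.0..21.3 med 17.2  w -34.3..-22.3 med -31.6
1 -1 0.077 18 u 19.1..25.2 med 22.4  w -35.1..-24.7 med -30.3
1 1 0.035 40 u 4.1..21.7 med 10.8  w 21.9..35.3 med 26.2
1 1 0.05 13 u 17.3..21.8 med 19.6  w 24.7..35.3 med 27.0
1 1 0.065 15 u 15.4..21.6 med 17.5  w 22.8..36.3 med 26.5
1 1 0.077 19 u 19.6..26.2 med 23.1  w 22.4..38.1 med 28.3
housing u -45.6 50.1 w -71.0 70.5
[([235.6, 196.4], 0.62), ([230.1, 206.3], 0.89), ([235.9, 232.9], 0.98)]
clip_lips [0.4677 0.1292 0.083 ]
clip_seat [0.4567 0.1331 0.058 ]
mixer [0.4667 0.1224 0.    ]
```

View pics/top7.png

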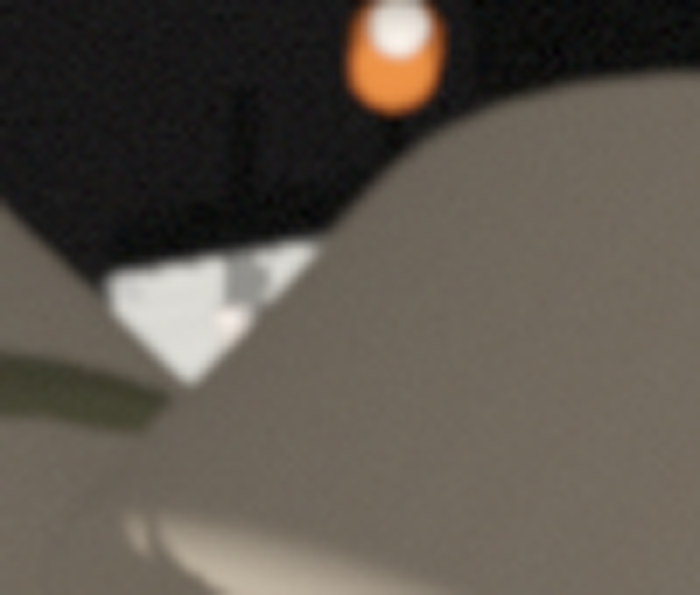

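View pics/side7.png

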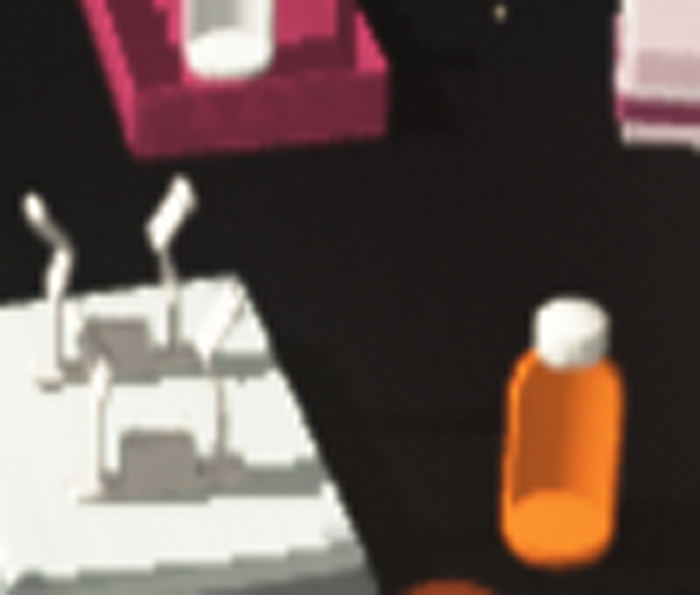

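```bash
python3 - <<'E'
from h import *
sim([[1,0,-.003,.02,1.5],[1,0,0,.045,1.5],[1,0,0,.06,1.5],[1,0,0.002,.06,1.5],[1,0,.004,.06,1.5],[1,0.004,.005,.06,1.5],[1,.004,.005,.06,1.5],[1,.004,.005,.045,1.7],[.9,0,.005,.02,0]],[.530,-.0522,.19])
E
```

```text
sim [0.5093 0.3696 0.1998] az r 0.629 h 8.32
  sim [0.5158 0.325  0.1999] az r 0.61 h 6.82
  sim [0.5229 0.2655 0.1999] az r 0.586 h 5.32
  sim [0.5305 0.2059 0.1999] az r 0.569 h 3.82
  sim [0.5385 0.1463 0.1999] az r 0.558 h 2.32
  sim [0.5459 0.0866 0.1959] az r 0.553 h 0.82
  sim [0.5517 0.0266 0.1919] az r 0.552 h -0.68
  sim [ 0.5562 -0.0184  0.1879] az r 0.557 h -2.38
  sim [ 0.5604 -0.0386  0.188 ] az r 0.562 h -2.38
left in final frame [-0.002  -0.0298  0.0148]
```

Emit:
{"api": "carry_out", "payload": {
  "steps": [
    [0.6,0,-0.003,0.02,1.5],
    [0.8,0,-0.003,0.045,1.5],
    [1,0,-0.003,0.06,1.5],
    [1,0,-0.002,0.06,1.5],
    [1,0,0,0.06,1.5],
    [1,0.004,0.001,0.06,1.5],
    [1,0.004,0.001,0.06,1.5],
    [1,0.004,0,0.045,1.7]
  ]
}}

```text
time: 12.38
tcp_pos: [0.5283, -0.024, 0.3552]
tcp_rot: [-5.1, 89.9, -97.8]
contact_force: [0.6, -0.5, -0.1]
finger_gap: 0.0931
```

Emit:
{"api": "carry_out", "payload": {
  "steps": [
    [0.8,0,0,0.02,0],
    [0.8,0,0,0.012,0],
    [0.8,0,0,0,0],
    [0.8,0,0,0,0]
  ]
}}

```text
time: 12.88
tcp_pos: [0.5279, -0.0511, 0.3553]
tcp_rot: [152.5, 90.0, 60.1]
contact_force: [0.4, -0.1, -0.3]
finger_gap: 0.0746
```

```bash
python3 - <<'E'
from h import *
goto([.530,-.0522,.046],-2.4)
E
```

```text
t 12.88 grasp [ 0.528  -0.051   0.1883] jawhead -2.33 tilt [ 0.0002  0.0004 -1.    ] gap 0.07459698854511802 F [ 0.3592 -0.1405 -0.3099] j7 -19.85563200676233
spin 0.07120815991203244 tool delta now [0.1423 0.002  0.0012] after spin [0.1423 0.002  0.0011]
```

Emit:
{"api": "carry_out", "payload": {
  "steps": [
    [0.8,0.02,0.002,0.001,0],
    [0.8,0.04,0,0,0],
    [0.8,0.04,0,0,0],
    [0.8,0.025,0,0,0],
    [0.8,0.012,0,0,0],
    [0.8,0.006,0,0,0],
    [0.8,0,0,0,0],
    [0.8,0,0,0,0]
  ],
  "grip_force": 35
}}

```text
time: 13.88
tcp_pos: [0.5302, -0.0531, 0.213]
tcp_rot: [88.3, 89.9, -4.1]
contact_force: [0.4, -0.4, 1.6]
finger_gap: 0.0747
```

```bash
python3 - <<'E'
from h import *
p=capture("side"); save(p,"s8.png",(230,180,110,130),5)
goto([.530,-.0522,.045],-2.4)
E
```

```text
t 13.93 grasp [ 0.5304 -0.0532  0.046 ] jawhead -2.4 tilt [ 0.0013 -0.0001 -1.    ] gap 0.07451549396151164 F [-0.509   0.1416 -0.2825] j7 -28.178707087302563
spin 0.0006259082370405622 tool delta now [ 0.001  -0.0004 -0.0009] after spin [ 0.001  -0.0004 -0.0009]
```

View pics/s8.png

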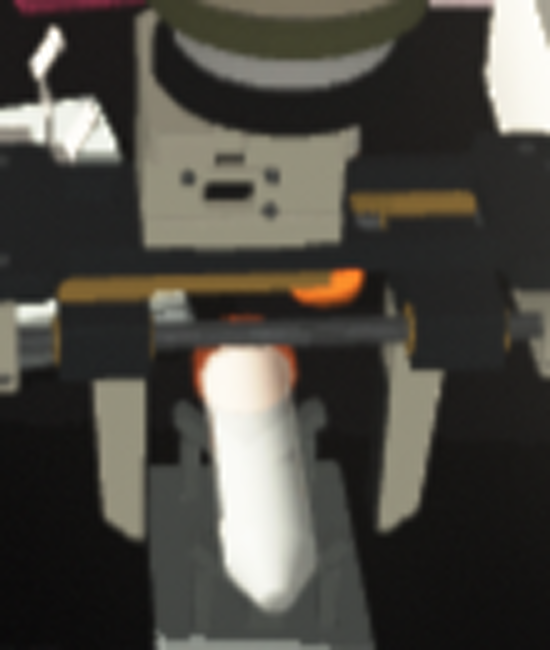

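The tube at crop (255,480) sits between the fingers at (125,480) and (410,470). I'll lower 1 mm and close.

Emit:
{"api": "carry_out", "payload": {
  "steps": [
    [0,0.001,0,0,0],
    [0,0,0,0,0],
    [0,0,0,0,0],
    [0,0,0,0,0],
    [0,0,0,0,0],
    [0,0,0,0,0],
    [0,0,0,0,0]
  ],
  "grip_force": 35
}}

```text
time: 14.8
tcp_pos: [0.5301, -0.0531, 0.2112]
tcp_rot: [96.8, 90.0, 4.4]
contact_force: [0.8, -0.3, 0.0]
finger_gap: 0.029
```

Emit:
{"api": "carry_out", "payload": {
  "steps": [
    [0,-0.01,0,0,0],
    [0,-0.03,0,0,0],
    [0,-0.04,0,0,0],
    [0,-0.03,0,0,0],
    [0,-0.01,0,0,0],
    [0,0,0,0,0]
  ]
}}

```text
time: 15.55
tcp_pos: [0.5298, -0.0533, 0.3315]
tcp_rot: [70.2, 90.0, -22.2]
contact_force: [-0.6, 0.3, -0.2]
finger_gap: 0.0287
```

```bash
python3 - <<'E'
from h import *
p=capture("side"); save(p,"s9.png",(230,120,130,150),4)
P=cloud(p).reshape(-1,3); m=(P[:,0]>.49)&(P[:,0]<.57)&(P[:,1]>-.13)&(P[:,1]<-.07)&(P[:,2]>.12)&(P[:,2]<.2)
q=P[m]; print("foot part",q.min(0),q.max(0))
for lo in np.arange(-.125,-.07,.008):
    k=q[(q[:,1]>lo)&(q[:,1]<lo+.008)]
    if len(k)>3: print(lo.round(3),len(k),np.percentile(k[:,2],95).round(4))
goto([.4625,.1295,.155],9.8)
E
```

```text
foot part [ 0.51548406 -0.10923633  0.15645176] [ 0.54447724 -0.07007224  0.18022894]
-0.109 101 0.1721
-0.101 129 0.1767
-0.093 98 0.1785
-0.085 66 0.179
-0.077 60 0.1789
t 15.6 grasp [ 0.5295 -0.0533  0.1637] jawhead -2.4 tilt [-0.0006 -0.0002 -1.    ] gap 0.028657113559576022 F [-0.9128 -0.5823 -0.9779] j7 -21.682309120731524
spin -12.199966973572586 tool delta now [ 0.0087 -0.0746 -0.1798] after spin [ 0.0087 -0.0349 -0.1915]
```

View pics/s9.png

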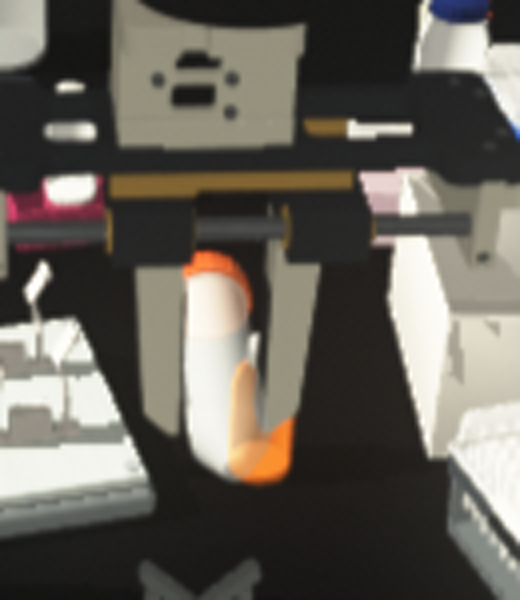

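The tube is held level, between the fingers at crop (215,370). I'll carry it over the clips.

```bash
python3 - <<'E'
from h import *
sim([[0,0,-.005,-.01,-1.5],[0,0,-.008,-.025,-1.5],[0,0,-.009,-.03,-1.5],[0,0,-.009,-.035,-1.5],[0,0,-.009,-.035,-1.5],[0,0,-.008,-.03,-1.5],[0,0,-.005,-.015,-1.5],[0,0,-.003,-.008,-1.7]],[.4625,.1295,.155])
E
```

```text
sim [ 0.525  -0.0431  0.1637] az r 0.527 h -0.9
  sim [ 0.5173 -0.0179  0.1637] az r 0.518 h 0.6
  sim [0.508  0.012  0.1637] az r 0.508 h 2.1
  sim [0.4978 0.0466 0.1637] az r 0.5 h 3.6
  sim [0.4866 0.081  0.1637] az r 0.493 h 5.1
  sim [0.4759 0.1102 0.1637] az r 0.489 h 6.6
  sim [0.4693 0.1245 0.1637] az r 0.485 h 8.1
  sim [0.4652 0.132  0.1637] az r 0.484 h 9.8
left in final frame [ 0.0087 -0.003   0.002 ]
```

Emit:
{"api": "carry_out", "payload": {
  "steps": [
    [0,0,-0.005,-0.01,-1.5],
    [0,0,-0.008,-0.025,-1.5],
    [0,0,-0.009,-0.03,-1.5],
    [0,0,-0.009,-0.035,-1.5],
    [0,0,-0.009,-0.035,-1.5],
    [0,0,-0.008,-0.03,-1.5],
    [0,0,-0.005,-0.015,-1.5],
    [0,0,-0.003,-0.008,-1.7]
  ]
}}

```text
time: 16.6
tcp_pos: [0.465, 0.1328, 0.3307]
tcp_rot: [-78.3, 89.9, -158.4]
contact_force: [-0.0, -0.2, -1.2]
finger_gap: 0.0286
```

Emit:
{"api": "carry_out", "payload": {
  "steps": [
    [0,0,0,0,0],
    [0,0,0,0,0]
  ]
}}

```text
time: 16.85
tcp_pos: [0.4658, 0.1312, 0.3311]
tcp_rot: [-28.5, 90.0, -108.8]
contact_force: [0.3, 0.4, -0.8]
finger_gap: 0.0289
```

```bash
python3 - <<'E'
from h import *
goto([.4625,.1295,.115],9.8)
E
```

```text
t 16.85 grasp [0.4658 0.1312 0.1641] jawhead 9.72 tilt [-0.0002 -0.0005 -1.    ] gap 0.02892128199364669 F [ 0.2582  0.4487 -0.8369] j7 -34.5119162285584
spin -0.08083303585763701 tool delta now [ 0.0491 -0.0035  0.001 ] after spin [ 0.0491 -0.0035  0.001 ]
```

Down to just above the lips, then a look at the alignment.

Emit:
{"api": "carry_out", "payload": {
  "steps": [
    [0,0.01,-0.003,0.001,0],
    [0,0.02,0,0,0],
    [0,0.02,0,0,0],
    [0,0.01,0,0,0],
    [0,0,0,0,0],
    [0,0,0,0,0]
  ],
  "grip_force": 45
}}

```text
time: 17.6
tcp_pos: [0.4628, 0.1306, 0.2715]
tcp_rot: [95.6, 90.0, 15.4]
contact_force: [-0.3, -0.4, 0.1]
finger_gap: 0.029
```

```bash
python3 - <<'E'
from h import *
p=capture("side"); save(p,"s10.png",(180,130,120,110),6)
a=np.radians(9.8); X=np.array([np.cos(a),np.sin(a)]);Y=np.array([-np.sin(a),np.cos(a)]);O=np.array([.461,.129])
Q=cloud(p).reshape(-1,3);u=(Q[:,:2]-O)@X; w=(Q[:,:2]-O)@Y; z=Q[:,2]
for lo in range(-75,75,10):
    k=(abs(u)<.04)&(w>lo/1e3)&(w<lo/1e3+.01)&(z>.088)&(z<.135)
    if k.sum()>3: print(lo,k.sum(),(1e3*np.array([u[k].min(),u[k].max(),np.percentile(z[k],95)])).round(1),"wmin",(w[k].min()*1e3).round(1))
for sx in(-1,1):
  for sy in(-1,1):
    k=(abs(u)<.035)&(sx*u>.004)&(sy*w>.015)&(abs(w)<.045)&(z>.074)&(z<.088)
    print(sx,sy,k.sum(),(u[k]*1e3).round(0).tolist()[:12])
goto([.4625,.1295,.058],9.8)
E
```

```text
-55 76 [ -6.3  11.9 112.6] wmin -54.9
-45 89 [-10.1  16.9 117.7] wmin -44.8
-35 55 [-10.4  16.  119.2] wmin -35.0
-25 45 [-11.   15.9 118.8] wmin -24.6
-15 351 [-26.1  34.  132. ] wmin -14.8
-5 77 [-26.9  22.7 131. ] wmin -5.0
5 38 [-26.9  15.7 126.9] wmin 5.0
15 29 [ -4.4  17.1 120. ] wmin 15.6
25 23 [ -3.6  16.3 120.6] wmin 25.4
35 25 [ -1.8  15.6 121.1] wmin 35.1
45 40 [  0.9  21.4 124. ] wmin 45.3
55 9 [  3.   19.4 123.4] wmin 56.4
-1 -1 22 [-18.0, -20.0, -20.0, -17.0, -20.0, -18.0, -21.0, -19.0, -16.0, -21.0, -19.0, -17.0]
-1 1 0 []
1 -1 26 [24.0, 25.0, 23.0, 24.0, 21.0, 22.0, 23.0, 24.0, 19.0, 21.0, 22.0, 23.0]
1 1 0 []
t 17.65 grasp [0.463  0.1307 0.1047] jawhead 9.8 tilt [ 0.0007  0.0002 -1.    ] gap 0.028544515601169888 F [ 0.5604  0.4318 -0.9662] j7 -39.76766307373471
spin 0.0033990254583784463 tool delta now [ 0.0467 -0.0007  0.0011] after spin [ 0.0467 -0.0007  0.0011]
```

View pics/s10.png

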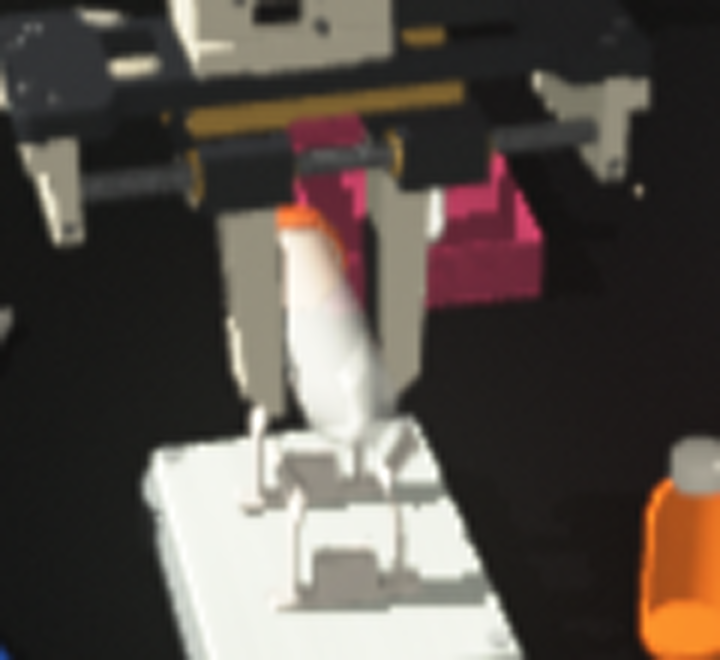

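Aligned: the tube's centre is within about 0.7 mm of the clip middle in the same camera (tube at crop (335,350), lips at (258,410), (400,440)). Lowering and pressing.

Emit:
{"api": "carry_out", "payload": {
  "steps": [
    [0,0.01,0,0.001,0],
    [0,0.012,0,0,0],
    [0,0.006,0,0,0],
    [0,0.004,0,0,0],
    [0,0.003,0,0,0],
    [0,0,0,0,0]
  ],
  "grip_force": 45
}}

```text
time: 18.4
tcp_pos: [0.4624, 0.1298, 0.2355]
tcp_rot: [-85.4, 89.9, -165.6]
contact_force: [-1.9, 1.0, -4.4]
finger_gap: 0.0288
```

Emit:
{"api": "carry_out", "payload": {
  "steps": [
    [0,0.003,0,0,0],
    [0,0.003,0,0,0],
    [0,0.002,0,0,0],
    [0,0,0,0,0]
  ]
}}

```text
time: 18.9
tcp_pos: [0.4625, 0.1295, 0.2278]
tcp_rot: [-72.7, 89.9, -152.9]
contact_force: [-3.0, 0.0, -4.7]
finger_gap: 0.0287
```

```bash
python3 - <<'E'
from h import *
p=capture("side"); save(p,"s11.png",(180,130,120,110),6)
goto([.4625,.1295,.058],9.8)
E
```

```text
t 18.95 grasp [0.4623 0.1294 0.0608] jawhead 9.81 tilt [-0.0013 -0.0007 -1.    ] gap 0.028605431501494343 F [-4.3206  0.3019 -4.7562] j7 -43.088489427822005
spin 0.01119250720682885 tool delta now [ 0.0028  0.0002 -0.0001] after spin [ 0.0028  0.0002 -0.0001]
```

View pics/s11.png

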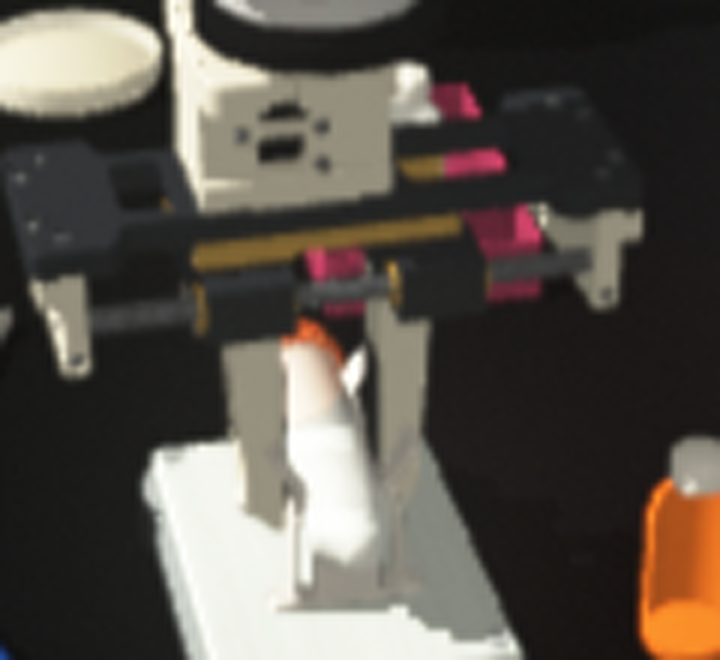

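The tube is past the throat and the clips now pull it down (Fz −4.7). I'll press the last 3 mm onto the saddles.

Emit:
{"api": "carry_out", "payload": {
  "steps": [
    [0,0.002,0,0,0],
    [0,0.001,0,0,0],
    [0,0,0,0,0]
  ]
}}

```text
time: 19.32
tcp_pos: [0.4628, 0.1296, 0.2251]
tcp_rot: [-60.0, 90.0, -140.2]
contact_force: [-4.1, -0.8, -2.6]
finger_gap: 0.029
```

Emit:
{"api": "carry_out", "payload": {
  "steps": [
    [0,0.001,0,0,0],
    [0,0,0,0,0]
  ]
}}

```text
time: 19.58
tcp_pos: [0.4627, 0.1296, 0.2243]
tcp_rot: [-33.0, 90.0, -113.1]
contact_force: [-5.2, -1.2, 1.9]
finger_gap: 0.0287
```

Emit:
{"api": "carry_out", "payload": {
  "steps": [
    [0,0.001,-0.0005,0,0],
    [0,0,0,0,0]
  ]
}}

```text
time: 19.82
tcp_pos: [0.4625, 0.1296, 0.2241]
tcp_rot: [77.4, 89.9, -2.7]
contact_force: [-5.7, -0.7, 15.1]
finger_gap: 0.0287
```

Emit:
{"api": "carry_out", "payload": {
  "steps": [
    [0,0.001,-0.0005,0,0],
    [0,0,0,0,0]
  ]
}}

```text
time: 20.08
tcp_pos: [0.4622, 0.1296, 0.224]
tcp_rot: [82.4, 89.8, 2.2]
contact_force: [-7.2, -2.4, 29.2]
finger_gap: 0.0284
```

Seated firmly, with the force rising as the TCP stops at 0.224. I'll ease off, open and retreat.

Emit:
{"api": "carry_out", "payload": {
  "steps": [
    [0,-0.002,0,0,0],
    [0.3,0,0,0,0],
    [0.6,0,0,0,0],
    [0.7,0,0,0,0],
    [0.7,0,0,0,0],
    [0.7,-0.01,0,0,0],
    [0.7,-0.04,0,0,0],
    [0.7,-0.05,0,0,0]
  ]
}}

```text
time: 21.08
tcp_pos: [0.4616, 0.1296, 0.3253]
tcp_rot: [-88.1, 89.9, -168.2]
contact_force: [0.9, 0.3, -0.4]
finger_gap: 0.0653
```

Emit:
{"api": "carry_out", "payload": {
  "steps": [
    [0.7,-0.05,0,0,0],
    [0.7,-0.02,0,0.03,0],
    [0.7,0,0,0.06,0],
    [0.7,0,0.02,0.06,0],
    [0.7,0,0.02,0.06,0],
    [0.7,0,0.02,0.05,0],
    [0.7,0,0,0.03,0],
    [0.7,0,0,0,0]
  ]
}}

```text
time: 22.08
tcp_pos: [0.5695, -0.1475, 0.3943]
tcp_rot: [-57.5, 90.0, -137.9]
contact_force: [0.5, 1.0, 0.1]
finger_gap: 0.0652
```

```bash
python3 - <<'E'
from h import *
s=status.get_state();print(s["time"],s["tcp_pos"],s["contact_force"])
a=np.radians(9.8); X=np.array([np.cos(a),np.sin(a)]);Y=np.array([-np.sin(a),np.cos(a)]);O=np.array([.461,.129])
for n in("side","top"):
    p=capture(n); save(p,n+"12.png",(200,130,100,110) if n=="side" else (110,150,200,100),6 if n=="side" else 4)
    Q=cloud(p).reshape(-1,3);u=(Q[:,:2]-O)@X; w=(Q[:,:2]-O)@Y; z=Q[:,2]
    for lo in range(-75,75,10):
        k=(abs(u-.002)<.012)&(w>lo/1e3)&(w<lo/1e3+.01)&(z>.045)&(z<.135)
        if k.sum()>2: print(n,lo,k.sum(),(1e3*np.array([np.median(u[k]),np.percentile(z[k],95),w[k].min(),w[k].max()])).round(1))
E
```

```text
22.075 [ 0.56954953 -0.14747216  0.39430629] [0.46600714 1.02317883 0.07352878]
side -55 80 [  2.1  67.  -55.  -45.1]
side -45 77 [ -0.4  71.2 -45.  -35. ]
side -35 40 [ -0.2  72.9 -34.7 -25.1]
side -25 34 [  1.1  72.5 -24.9 -15.9]
side -15 35 [  1.1  73.  -14.5  -5.2]
side -5 39 [-0.2 72.8 -5.   4.9]
side 5 34 [ 0.8 73.5  5.4 15. ]
side 15 36 [-0.6 73.2 15.  24.9]
side 25 31 [ 2.5 73.4 25.1 34.5]
side 35 31 [ 0.5 73.8 35.1 44.9]
side 45 46 [ 2.  76.4 45.2 54.9]
side 55 13 [-2.3 76.2 55.  59.9]
top -55 24 [  0.7  67.  -54.2 -45.3]
top -45 40 [  0.3  72.9 -44.8 -35. ]
top -35 39 [  1.7  73.2 -34.6 -25.4]
top -25 40 [  1.   74.1 -25.  -15. ]
top -15 39 [  1.8  73.6 -14.8  -5.3]
top -5 40 [ 1.6 74.  -4.9  4.8]
top 5 39 [ 1.8 73.8  5.1 14.8]
top 15 41 [ 1.  75.3 15.  25. ]
top 25 41 [ 1.7 74.3 25.2 34.9]
top 35 40 [ 1.4 74.6 35.2 44.9]
top 45 41 [ 1.5 77.5 45.  54.9]
top 55 20 [ 1.  78.7 55.3 59.7]
```

View pics/side12.png

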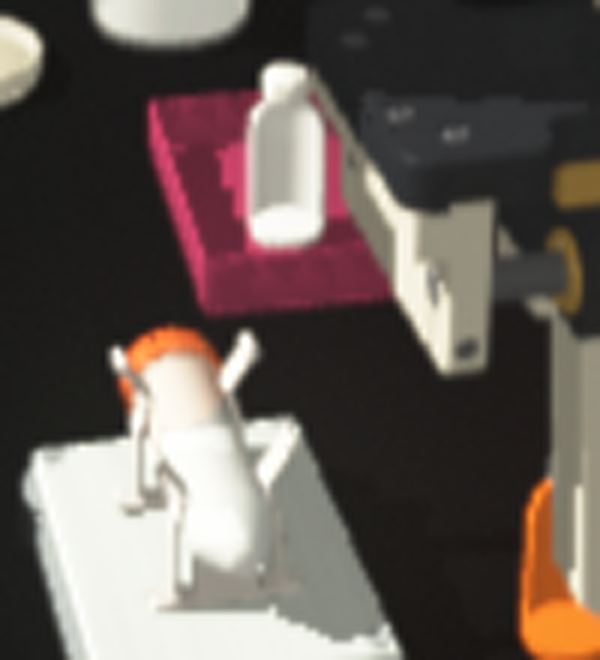

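View pics/top12.png

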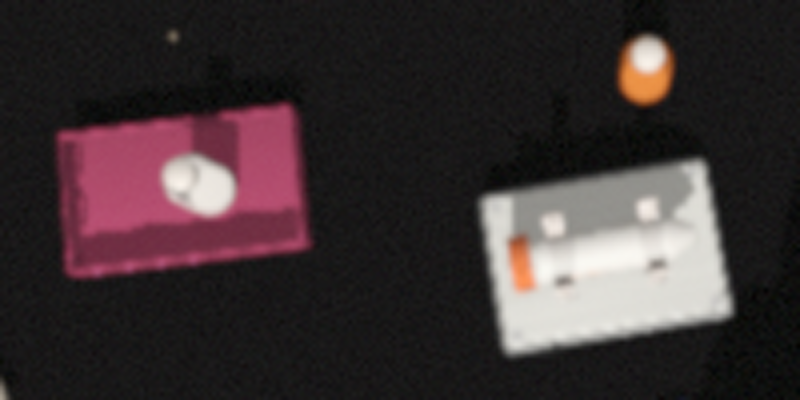

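```bash
python3 -c "
from rig import *
print(sign_off())"
```

```text
the job is handed in; nothing more can be done
None
```

I stood the clear, white-capped dropper in the tray, then pressed the tube into both clips and handed the job in at about 22 s.

- **Dropper:** it stands upright inside the tray walls, clear of the arm, in the last side and top pictures.
- **Tube seating:** I pressed until the force rose to 29 N with the tool stopped. The barrel's top then measures 73–74 mm, so its axis is at about 58–59 mm against the 58 mm seat.
- **Tube position:** it lies level, allowing for its taper. Its middle is about 1.5 mm from the clip middle along its length, and both clips hold the straight barrel.
- **Arm:** it was clear of everything, with contact force near zero.
- **Disagreements:** the two cameras differed by 1–3 mm in x, so I used a value between them for the clip position. The networks' point estimates for the clips scattered by about 10 mm, so I relied on the depth readings instead. While seating the tube I also saw a sideways force of 5–7 N, which was gone after release.

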